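Fish the tongs out of the covered utensil tray

TASK

The steel tongs in the utensil tray lie with both ends caught under the tray's fixed covers. Take hold of them through the opening, slide them back under the deep cover (at the right, seen from the robot) until their left end comes free of the shallow cover, tilt that end up and draw them out slantwise through the opening, without wrenching them against the tray or disturbing the other things on the worktop. Finish still holding the tongs in the gripper: motionless, about level, and in the air at least 5 cm higher than the covers; do not put them down or let go.

Things in the scene. Friction and masses are not known exactly. Their poses are not given: they have to be found in the camera images.
- tray: Dark steel utensil tray with bright metal covers, fixed to the worktop, 286 mm long (its x) x 166 mm wide (its y) x 67 mm high; origin at the centre of its underside, z up, +x end to the left seen from the robot. Floor 4 mm thick; inside x = -140 to +140, y = -80 to +80 mm. A fixed cover over each end, full width, top z = 67, underside 64 mm; between them it is open on top, 130 mm along x (-30 to +100) and 160 across.
- deep_edge (a point): Middle of the deep cover's edge at the opening, at cover top height (tray x = -30, y = 0, z = 67 mm). The deep cover, at the right seen from the robot, runs from tray x = -143 to -30 mm. The edge is rolled to 6 mm thickness: it fills z = 62.5 to 68.5 mm and reaches 3 mm into the opening.
- shallow_edge (a point): Middle of the shallow cover's edge at the opening, at cover top height (tray x = +100, y = 0, z = 67 mm). The shallow cover, at the left, runs from tray x = +100 to +143 mm. Its edge is rolled like the other's.
- tongs: Steel tongs lying flat and lengthwise on the tray floor, 201 mm long (its x) x 36 wide (its y) x 19 high, rigid, 0.06 to 0.13 kg. Origin under the middle of the underside, z up, +x end to the left. Grip across the width, from above. Too long to come out level, however turned: they come out only +x end first, tilted about 20 degrees, once drawn back clear of the shallow cover.
- tongs_front (a point): The +x end of the tongs, at half height (99.5 mm from the middle). At the start it is under the shallow cover.
- tongs_back (a point): The -x end of the tongs, at half height (99.5 mm from the middle). At the start it is under the deep cover.
- sauce_bowl_a: Bystander: small round black sauce bowl, 76 mm across, 30 mm high, left of the tray near the worktop edge. Origin under its centre.
- sauce_bowl_b: Bystander: another small black sauce bowl, 76 mm across, 30 mm high, left of the tray, farther from the edge. Origin under its centre.
- long_tongs: Bystander: a second, longer pair of steel tongs, 231 x 36 x 19 mm, lying on the open worktop to the right. Not the ones to fetch. Origin under its centre.
- salt_shaker: Bystander: salt shaker, 44 mm across, 90 mm high, standing at the right. Origin under its centre.
- sanitiser: Bystander: pump bottle, 68 x 72 x 214 mm, standing left of the tray. Origin under its centre.

How it is judged:
By the outcome, as a careful person would: the job done as asked, in the order asked, and still so for the second after the job is handed in, while the arm keeps its last pose, push and grip.
It also fails if it takes over 40 s, if anything falls off the work surface, if the arm or the gripper's body presses on something with over 40 N, if the wrist force passes 120 N, or if a joint passes its speed limit or range.

ROBOT

A 6-joint arm with a two-finger parallel gripper is mounted at the origin on a cart in front of the work surface, level with it; the furniture and walls round the work are solid. World frame = base frame: x ahead of the robot, y to its left, z up, the work surface at z = 0. Lengths are in m, angles in rad, forces in N, time in s.
With the tool pointing down it reaches from about 0.275 to 0.825 m from the base axis. Payload 4.9 kg.
Tool frame: the origin (TCP) lies midway between the tips of the shut fingers; the grasp point (between the pads) lies 19 mm behind it; z points along the fingers, y is the line along which they close (so a half turn about z gives the same grasp; the last joint's range is limited). The gripper opens to 85 mm and grips with 20 to 120 N. Pads are 22 mm wide; open, the fingers measure 114 mm over their backs; the gripper's body (76 mm by 85 mm) begins 54 mm behind the grasp point. The pads swing forward as they close: fully open they stand 13 mm farther back than shut.
Start: joints at [-1.291, 0.326, -0.193, 1.052, 0, 1.437], TCP at [0.221, -0.504, 0.231] pointing down, gripper open.
Joint ranges: [-2.65, 2.65], [-0.97, 1.79], [-1.3, 1.35], [-1.93, 2.1], [-1.47, 1.37], [-3.14, 3.14]. Speed limits (rad/s): [2.57, 2.57, 3.14, 3.14, 3.14, 3.14].

INTERFACE

Orientations are given as a 3x3 rotation matrix whose columns are the frame's x, y, z axes.
In Python, from station import arm gives the robot as it stands. The module is installed in compiled form; this text tells all that it offers.
- The arm moves only by the tool jog_arm, never from a script. Its argument "rows" is one flat list of numbers, 7 for each row, row after row: the closure, from 0 (fully open) to 1 (shut), then the shift along the tool's x, y, z in m, then the turn, a rotation vector about the tool's x, y, z in degrees. In form: [hand, tx, ty, tz, rx, ry, rz, hand, tx, ty, tz, rx, ry, rz, ...]. A call has 1 to 10 rows; each row shifts and turns the commanded pose from where the row before left it, along the tool's axes as they then stand; what a row does not reach is not made up. A row lasts 1/10 s, in which the tool goes at most 50 mm and 8.59 degrees, less where a joint would pass 70% of its speed; a pose out of reach is approached as far as the arm can. A call is refused whole if a number of a shift passes 0.05 or a number of a turn 8.59, either way. A call with a gripper value outside its range is refused whole. The fingers move at their own pace and stop on an object; the grip force is fixed at half the most. Time passes only in rows, so rows that do not move let the fingers close. It gives the time, the measured TCP pose, the force, the opening and the grip force at its end, in the units of the state.
- arm.read_state(): the state, without advancing time (a new reading comes with each control period).
- arm.read_camera(name): name is "scene" or "top" or "wrist"; returns a dict with "frame" (480x640x3 uint8, red, green, blue), "depth" (480x640 float32, m along the optical axis (not along the pixel's ray), 0 where there is no reading), "vertical_fov" (degrees; the focal length in pixels is half the picture's height over the tangent of half this angle, whatever the lens; pixels are square), "cx", "cy" (the principal point, pixels), "view" (4x4, takes a point from world to camera coordinates). Camera axes: x right, y down, z forward; pixel columns grow to the right and rows downward; lengths in m; the calibration is good to about 2 mm. A picture is of the moment at which its call begins.
- arm.job_done(): hands the job in; it is judged then, once.
The state is a dict: "time": time; "q": joint angles; "qd": joint speeds; "tau": joint torques, N m; "ee_pos": TCP position; "ee_rot": TCP orientation; "wrist_force": force on the tool from outside, world axes, zero at the start; "torque": the same for the moment, N m; "finger_gap": finger opening in m; "gripper_force": force on a finger pad.
Only numpy, scipy, OpenCV 4.12 (cv2) and the standard library are available. Lean on these libraries where they do the work, as an engineer would, in place of code of your own. Each camera call takes 0.05 s, during which the arm holds its last target. There are 200 camera calls.

## Working session

There is one attempt and no reset: what is moved stays moved. The work goes in short steps, Python scripts to look and compute and a tool call to move; the robot and the scene stay as the last step left them, time stands still between calls to the robot, and variables do not carry over. Pictures are saved under pics/ and viewed, at most 10 in all, crops included, and the job is handed in when it is done.

Besides the shell and the picture viewer there is one more tool, called after "Request:" by a JSON object that holds its "method" and its "body", one argument or row to a line. jog_arm: Moves the arm, as the interface text tells. Its arguments: {"type":"object","properties":{"rows":{"type":"array"}},"required":["rows"]}

```bash
mkdir -p pics
cat > h.py <<'E'
import numpy as np, cv2
from station import arm
def cam(n):
    c=arm.read_camera(n); c['f']=240/np.tan(np.radians(c['vertical_fov'])/2); return c
def ray(c,u,v):
    T=np.linalg.inv(c['view']); d=T[:3,:3]@np.array([(u-c['cx'])/c['f'],(v-c['cy'])/c['f'],1]); return T[:3,3],d
def onz(c,u,v,z):
    o,d=ray(c,u,v); return o+d*(z-o[2])/d[2]
def pts(c):
    v,u=np.mgrid[:480,:640]; z=c['depth']
    P=np.stack([(u-c['cx'])/c['f']*z,(v-c['cy'])/c['f']*z,z],-1)
    T=np.linalg.inv(c['view']); return P@T[:3,:3].T+T[:3,3]
def save(c,n): cv2.imwrite('pics/'+n,c['frame'][...,::-1])
E
python3 - <<'E'
from h import *
import pickle
a=cam('top');b=cam('scene')
pickle.dump((a,b),open('s.pkl','wb'))
save(a,'top0.png');save(b,'scene0.png')
print(a['view'],b['view'],a['f'])
print(arm.read_state())
E
```

```text
[[ 0.00892299 -0.99968093 -0.02363083 -0.25794838]
 [-0.99659836 -0.00695434 -0.08211794  0.45548307]
 [ 0.0819274   0.02428318 -0.99634243  1.25808696]
 [ 0.          0.          0.          1.        ]] [[ 0.60454956 -0.79629744  0.02074185 -0.48439521]
 [-0.40507917 -0.32974861 -0.85274657  0.16948379]
 [ 0.68587951  0.50712547 -0.52191288  0.97056709]
 [ 0.          0.          0.          1.        ]] 583.7729256235033
{'time': 0.1, 'q': array([-1.29121334e+00,  3.26867630e-01, -1.93459143e-01,  1.05199373e+00,
        8.93212240e-06,  1.43658862e+00]), 'qd': array([ 5.72412401e-04, -1.37619554e-05,  1.92896114e-03,  1.39762740e-03,
       -2.13285264e-03, -8.89256351e-04]), 'tau': array([ 2.67611631e-04, -4.44238794e+01,  2.63038427e+01,  7.85497046e-03,
       -1.29062005e-04,  1.14242567e-06]), 'ee_pos': array([ 0.22101441, -0.50308897,  0.23059068]), 'ee_rot': array([[ 9.15603279e-01,  4.02082661e-01, -4.12019561e-04],
       [ 4.02082815e-01, -9.15602128e-01,  1.46746185e-03],
       [ 2.12794977e-04, -1.50927886e-03, -9.99998838e-01]]), 'wrist_force': array([-0.81544712,  0.7398035 , -0.75676478]), 'torque': array([-0.01874228,  0.02019501,  0.00542624]), 'gripper_force': 0.0, 'finger_gap': 0.08532528254403209}
```

View pics/top0.png

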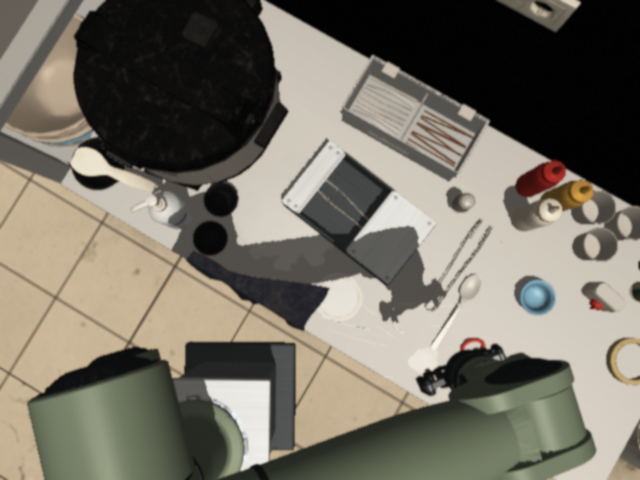

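View pics/scene0.png

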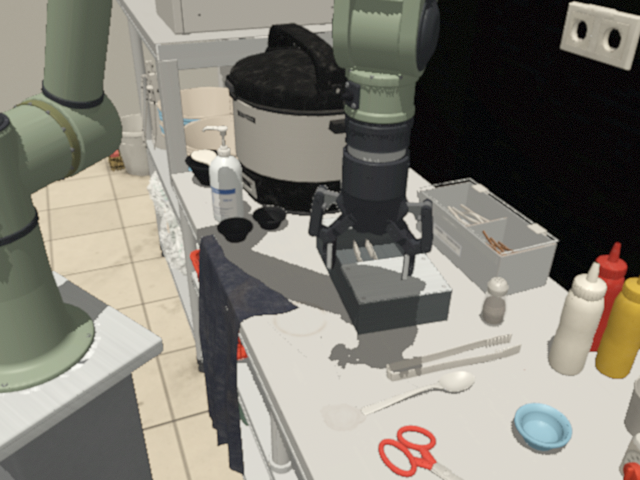

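The top view shows the tray between about (330,140), (436,225), (388,285) and (282,200). The shallow cover is upper-left and the deep cover lower-right. The tongs' two arms are visible in the opening, from about (322,178) to (365,225). In the scene view the gripper hangs in front of the tray. Next I'll measure with the calibration.

Run:
```python
from h import *
import pickle
a,b=pickle.load(open('s.pkl','rb'))
P=pts(a)
m=((P[...,2]>0.055)&(P[...,2]<0.08)).astype(np.uint8)
roi=np.zeros_like(m); roi[125:300,270:445]=1; m&=roi
m=cv2.morphologyEx(m,cv2.MORPH_OPEN,np.ones((2,2)))
n,l,s,c=cv2.connectedComponentsWithStats(m)
for i in range(1,n):
    if s[i,4]>30: print(s[i],np.median(P[l==i][:,2]))
xy=P[m>0][:,:2].astype(np.float32)
print(cv2.minAreaRect(xy))
# floor pts
f=((P[...,2]>-0.01)&(P[...,2]<0.04)&(roi>0)).astype(np.uint8)
im=a['frame'][125:300,270:445,::-1]
im=cv2.resize(im,None,fx=3.4,fy=3.4,interpolation=cv2.INTER_CUBIC); cv2.imwrite('pics/crop.png',im)
```

```text
[ 283  142  155  145 6391] 0.06596039365680384
((0.5377858281135559, -0.3771059811115265), (0.29175737500190735, 0.40422528982162476), 52.10523223876953)
```

View pics/crop.png

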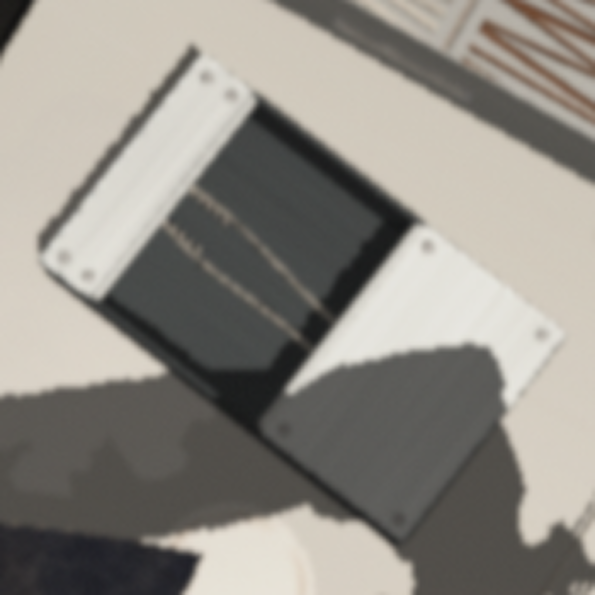

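The crop shows both covers' corners and the two tong arms clearly. They spread toward the shallow cover and meet toward the deep one. I'll fit the poses from these pixels.

Run:
```python
from h import *
import pickle
a,b=pickle.load(open('s.pkl','rb'))
def w(u,v,z): return onz(a,270+(u+.5)/3.4-.5,125+(v+.5)/3.4-.5,z)[:2]
px=[(200,52),(258,98),(100,300),(42,258),(412,225),(565,338),(403,545),(262,428)]
# tray coords: +y side is? x left; y = away from robot (x left,z up -> y = z cross x = toward robot)
tr=[(143,-83),(100,-83),(100,83),(143,83),(-30,-83),(-143,-83),(-143,83),(-30,83)]
W=np.array([w(*p,.067) for p in px]); T=np.array(tr)/1000
Tc=T-T.mean(0);Wc=W-W.mean(0)
U,S,V=np.linalg.svd(Tc.T@Wc); R=(V.T@np.diag([1,np.sign(np.linalg.det(V.T@U.T))])@U.T)
t=W.mean(0)-R@T.mean(0)
print('yaw',np.degrees(np.arctan2(R[1,0],R[0,0])),'t',t,'res mm',((W-(T@R.T+t))*1000).round(1).tolist())
for p in [(190,183),(332,320),(165,225),(310,345)]:
    q=w(*p,.02); print(q,(R.T@(q-t)*1000).round(1))
```

```text
yaw 52.10587259362152 t [ 0.50884428 -0.34744511] res mm [[0.2, 2.1], [-2.4, -0.3], [1.4, -5.2], [1.0, -2.9], [-1.9, 6.9], [-2.2, 2.5], [1.3, -0.1], [2.7, -3.0]]
[ 0.58835269 -0.27757466] [104.  -19.8]
[ 0.5000523  -0.36908318] [-22.5  -6.4]
[ 0.56092083 -0.2616849 ] [99.7 11.6]
[ 0.48388127 -0.35506615] [-21.3  15. ]
```

Request:
{"method": "jog_arm", "body": {
  "rows": [0,0.02,-0.003,0,0,0,0,0,0.036,-0.006,0,0,0,0,0,0.036,-0.006,0,0,0,0,0,0.036,-0.006,0,0,0,0,0,0.036,-0.006,0,0,0,0,0,0.036,-0.006,0,0,0,0,0,0.036,-0.006,0,0,0,0,0,0.036,-0.006,0,0,0,0,0,0.036,-0.006,0,0,0,0,0,0.03,-0.006,0,0,0,0]
}}

```text
time: 1.1
ee_pos: [0.509, -0.3141, 0.2308]
ee_rot: [[0.915, 0.403, -0.0], [0.403, -0.915, 0.001], [-0.0, -0.001, -1.0]]
wrist_force: [-0.1, -0.1, 0.2]
finger_gap: 0.0854
gripper_force: 0.0
```

Request:
{"method": "jog_arm", "body": {
  "rows": [0,0.03,-0.003,0,0,0,0,0,0.02,0,0,0,0,0,0,0,0,0,0,0,-5,0,0,0,0,0,0,-5,0,0,0,0,0,0,-5,0,0,0,0,0,0,-5,0,0,0,0,0,0,-4.5,0,0,0,0,0,0,0]
}}

```text
time: 1.9
ee_pos: [0.552, -0.2924, 0.2307]
ee_rot: [[0.667, 0.745, -0.001], [0.745, -0.667, 0.001], [-0.0, -0.001, -1.0]]
wrist_force: [-0.1, 0.4, -0.7]
finger_gap: 0.0856
gripper_force: 0.0
```

Run:
```python
from h import *
import pickle
c=cam('wrist');pickle.dump(c,open('w.pkl','wb'));save(c,'w1.png')
s=arm.read_state();print(s['time'],s['ee_pos'],s['ee_rot'].round(3),s['q'].round(2),s['wrist_force'])
```

```text
1.95 [ 0.55206644 -0.29247246  0.23080669] [[ 0.668  0.745 -0.001]
 [ 0.745 -0.668  0.001]
 [-0.    -0.001 -1.   ]] [-0.61  0.47  0.02  1.12  0.    1.7 ] [-0.48348989 -1.30995021  0.72077954]
```

View pics/w1.png

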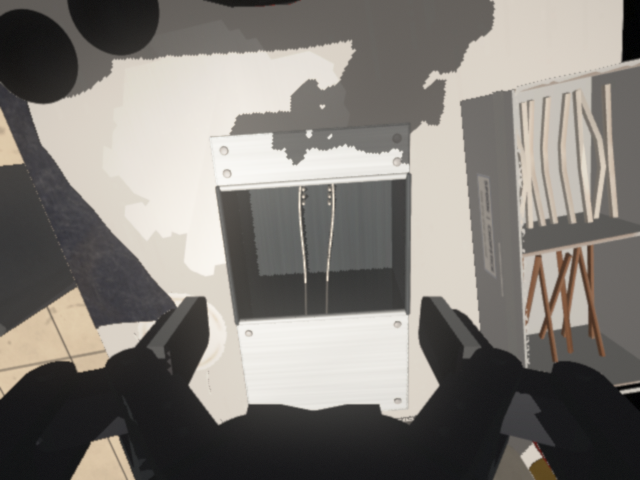

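The wrist view shows the shallow cover on top, with corners at about (210,138), (411,128), (411,175) and (218,187). The deep cover's edge runs (239,320)–(409,312). The tong arms run from (303,186)/(333,184) to (306,313)/(328,311).

Run:
```python
from h import *
import pickle
c=pickle.load(open('w.pkl','rb'))
px=[(210,138),(411,127),(411,175),(218,187),(239,320),(409,312),(410,410)]
tr=[(143,83),(143,-83),(100,-83),(100,83),(-30,83),(-30,-83),(-143,-83)]
tr=tr[:6];px=px[:6]
W=np.array([onz(c,*p,.068)[:2] for p in px]); T=np.array(tr)/1000
Tc=T-T.mean(0);Wc=W-W.mean(0)
U,S,V=np.linalg.svd(Tc.T@Wc); R=V.T@U.T
t=W.mean(0)-R@T.mean(0)
print(np.linalg.det(R),'yaw',np.degrees(np.arctan2(R[1,0],R[0,0])),'t',t,'res mm',((W-(T@R.T+t))*1000).round(1).tolist())
g=c['frame'].astype(int)
D=pts(c)
for v in range(188,312,12):
    r=g[v,270:370].sum(1); 
    k=[270+i for i in range(1,99) if r[i]>330 and r[i]>=r[i-1] and r[i]>=r[i+1]]
    print(v,[( (R.T@(onz(c,u,v,.02)[:2]-t)*1000).round(1).tolist(), D[v,u,2].round(3)) for u in k][:5])
s=arm.read_state(); p=s['ee_pos'][:2]; print('tcp tray',R.T@(p-t), 'tool x yaw',np.degrees(np.arctan2(s['ee_rot'][1,0],s['ee_rot'][0,0])))
np.savez('tray.npz',R=R,t=t)
```

```text
0.9999999999999994 yaw 51.869735192738695 t [ 0.51045294 -0.3487515 ] res mm [[-1.3, -1.1], [-3.3, -2.0], [-0.4, 0.9], [0.9, 0.2], [4.0, 0.5], [-0.0, 1.6]]
188 [([89.9, 41.5], np.float64(0.005)), ([89.3, 32.6], np.float64(0.004)), ([89.2, 31.6], np.float64(0.003)), ([89.0, 28.7], np.float64(0.004)), ([88.8, 25.7], np.float64(0.005))]
200 [([78.0, 44.7], np.float64(0.003)), ([77.7, 39.7], np.float64(0.004)), ([77.6, 37.7], np.float64(0.005)), ([77.2, 31.7], np.float64(0.004)), ([77.1, 30.7], np.float64(0.003))]
212 [([64.0, 17.6], np.float64(0.021)), ([61.8, -16.6], np.float64(0.021))]
224 [([51.4, 17.6], np.float64(0.021)), ([49.4, -15.0], np.float64(0.022))]
236 [([38.7, 17.5], np.float64(0.021)), ([36.7, -13.4], np.float64(0.02))]
248 [([25.6, 17.4], np.float64(0.021)), ([23.8, -10.6], np.float64(0.021))]
260 [([12.2, 16.3], np.float64(0.022)), ([10.7, -8.9], np.float64(0.022))]
272 [([-1.3, 16.2], np.float64(0.02)), ([-2.8, -7.1], np.float64(0.021))]
284 []
296 []
308 []
tcp tray [0.06996391 0.00201603] tool x yaw 48.11808086044271
```

Request:
{"method": "jog_arm", "body": {
  "rows": [0,0.005,0.002,0.015,0,0,0,0,0,0,0.03,0,0,0,0,0,0,0.03,0,0,0,0,0,0,0.03,0,0,0,0,0,0,0.03,0,0,0,0,0,0,0.025,0,0,0,0,0,0,0.02,0,0,0,0,0,0,0.02,0,0,0,0,0,0,0.01,0,0,0,0,0,0,0,0,0,0]
}}

```text
time: 2.95
ee_pos: [0.5557, -0.289, 0.019]
ee_rot: [[0.667, 0.745, -0.003], [0.745, -0.667, 0.002], [-0.0, -0.004, -1.0]]
wrist_force: [-0.0, 0.1, -0.3]
finger_gap: 0.0855
gripper_force: 0.0
```

Request:
{"method": "jog_arm", "body": {
  "rows": [0,0,0,0.007,0,0,0,0,0,0,0.005,0,0,0,0,0,0,0,0,0,0,0]
}}

```text
validation failed for argument at $.ro...
```

Request:
{"method": "jog_arm", "body": {
  "rows": [0,0,0,0.007,0,0,0,0,0,0,0.004,0,0,0,0,0,0,0,0,0,0]
}}

```text
time: 3.25
ee_pos: [0.5572, -0.2903, 0.0103]
ee_rot: [[0.666, 0.746, 0.0], [0.746, -0.666, -0.0], [0.0, 0.0, -1.0]]
wrist_force: [-0.6, -0.9, -0.4]
finger_gap: 0.0851
gripper_force: 0.0
```

Run:
```python
from h import *
import pickle
c=cam('wrist');save(c,'w2.png')
s=arm.read_state();z=np.load('tray.npz');print(s['ee_pos'],z['R'].T@(s['ee_pos'][:2]-z['t']))
```

```text
[ 0.55727962 -0.29035805  0.01057154] [ 0.07484601 -0.00077916]
```

View pics/w2.png

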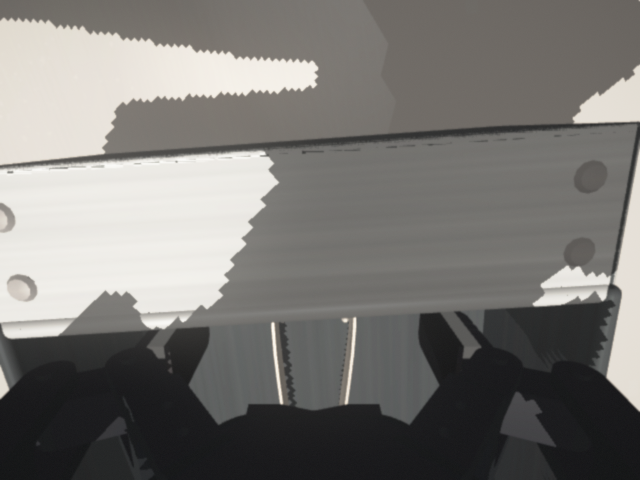

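The tongs (columns 275–352) are centred between the open fingers (205–420). I'll go 3 mm lower and close.

Request:
{"method": "jog_arm", "body": {
  "rows": [0,0,0,0.003,0,0,0,0.5,0,0,0,0,0,0,0.6,0,0,0,0,0,0,1,0,0,0,0,0,0,1,0,0,0,0,0,0,1,0,0,0,0,0,0,1,0,0,0,0,0,0,1,0,0,0,0,0,0]
}}

```text
time: 4.1
ee_pos: [0.5575, -0.2905, 0.0078]
ee_rot: [[0.666, 0.746, 0.001], [0.746, -0.666, -0.001], [0.0, 0.001, -1.0]]
wrist_force: [0.6, 0.7, 5.3]
finger_gap: 0.0337
gripper_force: 60.3
```

Request:
{"method": "jog_arm", "body": {
  "rows": [1,0,0,-0.002,0,0,0,1,-0.004,0,0,0,0,0,1,-0.005,0,0,0,0,0,1,-0.005,0,0,0,0,0,1,-0.005,0,0,0,0,0,1,-0.005,0,0,0,0,0,1,-0.001,0,0,0,0,0,1,0,0,0,0,0,0]
}}

```text
time: 4.9
ee_pos: [0.5403, -0.3092, 0.0093]
ee_rot: [[0.667, 0.745, 0.0], [0.745, -0.667, 0.0], [0.0, -0.0, -1.0]]
wrist_force: [-0.7, 0.4, -0.6]
finger_gap: 0.0335
gripper_force: 59.7
```

Run:
```python
from h import *
c=cam('wrist');save(c,'w3.png');cv2.imwrite('pics/w3c.png',cv2.resize(c['frame'][280:430,180:450,::-1],None,fx=2.5,fy=2.5))
```

```text
(no output)
```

View pics/w3c.png

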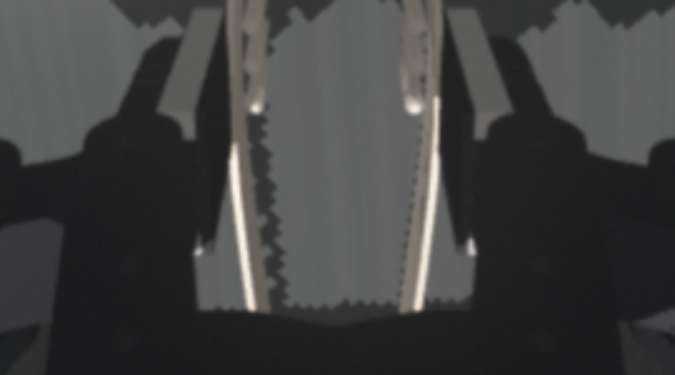

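The crop shows the tongs moving with the fingers and held square between the pads. Their front end is beyond the top of the crop. I'll slide 10 mm more and measure the front by depth.

Request:
{"method": "jog_arm", "body": {
  "rows": [1,-0.004,0,0,0,0,0,1,-0.004,0,0,0,0,0,1,-0.002,0,0,0,0,0,1,0,0,0,0,0,0]
}}

```text
time: 5.35
ee_pos: [0.5335, -0.3166, 0.0093]
ee_rot: [[0.667, 0.745, -0.0], [0.745, -0.667, -0.0], [-0.0, -0.0, -1.0]]
wrist_force: [0.2, 0.3, -1.2]
finger_gap: 0.034
gripper_force: 59.7
```

Run:
```python
from h import *
c=cam('wrist');save(c,'w4.png');cv2.imwrite('pics/w4c.png',cv2.resize(c['frame'][200:420,160:480,::-1],None,fx=2,fy=2))
P=pts(c);z=np.load('tray.npz');Q=(P[...,:2]-z['t'])@z['R']*1000
m=(P[...,2]>.010)&(P[...,2]<.035)&(abs(Q[...,1])<20)&(Q[...,0]>45)
print(m.sum(),np.percentile(Q[m][:,0],[5,50,90,98,100]))
v,u=np.nonzero(m);i=np.argsort(-Q[m][:,0])[:6];print(list(zip(u[i],v[i],Q[m][i].round(),P[m][i][:,2].round(3))))
for n in('top',):
  t=cam(n);P=pts(t);Q=(P[...,:2]-z['t'])@z['R']*1000
s=arm.read_state();print((s['ee_pos'][:2]-z['t'])@z['R'])
```

```text
2557 [46.24599216 58.84177853 78.88981339 82.46338452 84.16592601]
[(np.int64(277), np.int64(211), array([84., 12.]), np.float64(0.025)), (np.int64(279), np.int64(206), array([84., 12.]), np.float64(0.015)), (np.int64(279), np.int64(208), array([84., 12.]), np.float64(0.019)), (np.int64(279), np.int64(204), array([84., 13.]), np.float64(0.011)), (np.int64(280), np.int64(206), array([84., 12.]), np.float64(0.015)), (np.int64(278), np.int64(209), array([84., 12.]), np.float64(0.02))]
[0.03984676 0.00163951]
```

View pics/w4c.png

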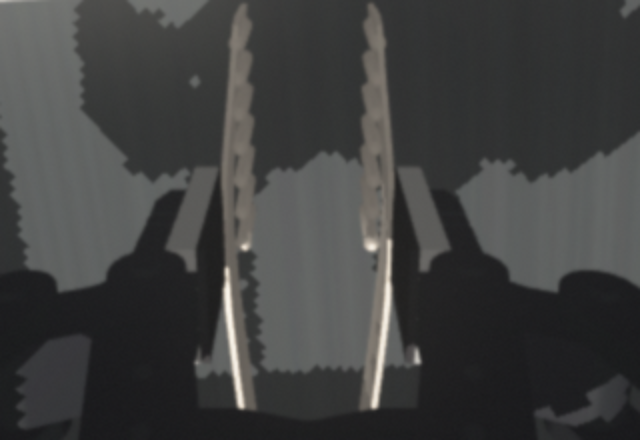

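The front end is now free, with its tips at tray x = 84 mm against the rolled edge at 97. The crop shows both tips whole, at about (240,5) and (372,5). Next I'll tilt about the back end, which is about 155 mm behind the grip.

Request:
{"method": "jog_arm", "body": {
  "rows": [1,-0.0003,0,-0.0065,0,2.4,0,1,-0.0003,0,-0.0065,0,2.4,0,1,-0.0003,0,-0.0065,0,2.4,0,1,-0.0003,0,-0.0065,0,2.4,0,1,0,0,0,0,0,0,1,0,0,0,0,0,0]
}}

```text
time: 6.05
ee_pos: [0.5319, -0.3186, 0.0351]
ee_rot: [[0.657, 0.745, 0.111], [0.735, -0.667, 0.124], [0.166, 0.0, -0.986]]
wrist_force: [0.5, 0.2, -1.0]
finger_gap: 0.0339
gripper_force: 59.8
```

Request:
{"method": "jog_arm", "body": {
  "rows": [1,-0.0003,0,-0.0065,0,2.4,0,1,-0.0003,0,-0.0065,0,2.4,0,1,-0.0003,0,-0.0065,0,2.4,0,1,-0.0003,0,-0.0065,0,2.4,0,1,0,0,0,0,0,0,1,0,0,0,0,0,0]
}}

```text
time: 6.65
ee_pos: [0.5272, -0.3234, 0.0597]
ee_rot: [[0.63, 0.746, 0.218], [0.704, -0.666, 0.245], [0.328, -0.001, -0.945]]
wrist_force: [-0.2, 0.0, -1.7]
finger_gap: 0.0335
gripper_force: 59.8
```

Run:
```python
from h import *
c=cam('wrist')
s=arm.read_state();z=np.load('tray.npz')
P=(pts(c)-s['ee_pos'])@s['ee_rot']*1000
Pw=pts(c)
m=(abs(P[...,1])<20)&(P[...,0]>15)&(P[...,0]<60)&(P[...,2]<15)&(P[...,2]>-35)
X=P[m]
for a in range(15,60,7):
    k=(X[:,0]>a)&(X[:,0]<a+7); print(a,k.sum(),np.percentile(X[k][:,2],[1,5,50,95]).round(1) if k.any() else'')
print('maxx',X[:,0].max(),'world front',((Pw[m][np.argmax(X[:,0])][:2]-z['t'])@z['R']),Pw[m][np.argmax(X[:,0])])
print(s['ee_rot'].round(3),s['q'].round(2),(s['ee_pos'][:2]-z['t'])@z['R'],s['ee_pos'],s['torque'])
save(cam('scene'),'sc2.png')
```

```text
15 458 [-16.3 -16.  -12.   -0.3]
22 412 [-16.7 -16.2 -12.9  -0.4]
29 359 [-16.8 -16.3 -13.9  -0.6]
36 315 [-16.8 -16.4 -14.2  -0.2]
43 71 [-16.9 -15.5  -7.4   1.7]
50 0 
57 0 
maxx 43.585239403323634 world front [0.06909416 0.01383655] [ 0.54223128 -0.28585802  0.08393046]
[[ 0.629  0.746  0.218]
 [ 0.705 -0.666  0.245]
 [ 0.328 -0.001 -0.945]] [-0.83  0.62 -0.25  0.74  0.33  1.46] [0.03058694 0.00257144] [ 0.52731618 -0.3231038   0.05968129] [-0.23375915  0.22212844  0.03051707]
```

View pics/sc2.png

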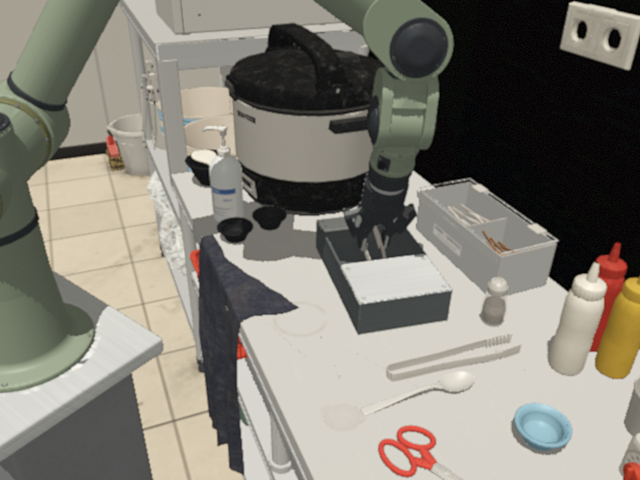

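The scene view shows the tongs held tilted in the opening, with the gripper leaning toward the deep cover and everything else in place. Before drawing out I'll check the free space ahead for the pot.

Run:
```python
from h import *
import pickle
a,b=pickle.load(open('s.pkl','rb'));z=np.load('tray.npz')
for c in(a,b):
  P=pts(c);Q=(P[...,:2]-z['t'])@z['R']*1000;ok=(c['depth']>0)
  for lo,hi in((.02,.1),(.1,.2),(.2,.4)):
    for y0 in range(-120,120,40):
      m=ok&(P[...,2]>lo)&(P[...,2]<hi)&(Q[...,0]>150)&(Q[...,0]<450)&(Q[...,1]>y0)&(Q[...,1]<y0+40)
      print((lo,y0),m.sum(),np.percentile(Q[m][:,0],1).round() if m.sum()>5 else '-',end='; ')
    print()
```

```text
(0.02, -120) 16 313.0; (0.02, -80) 0 -; (0.02, -40) 0 -; (0.02, 0) 28 237.0; (0.02, 40) 46 239.0; (0.02, 80) 47 247.0; 
(0.1, -120) 19 275.0; (0.1, -80) 74 250.0; (0.1, -40) 1 -; (0.1, 0) 40 231.0; (0.1, 40) 236 231.0; (0.1, 80) 257 236.0; 
(0.2, -120) 1651 276.0; (0.2, -80) 2616 232.0; (0.2, -40) 3362 209.0; (0.2, 0) 3039 203.0; (0.2, 40) 4099 228.0; (0.2, 80) 3515 236.0; 
(0.02, -120) 0 -; (0.02, -80) 0 -; (0.02, -40) 0 -; (0.02, 0) 219 234.0; (0.02, 40) 260 237.0; (0.02, 80) 597 245.0; 
(0.1, -120) 0 -; (0.1, -80) 0 -; (0.1, -40) 1 -; (0.1, 0) 660 228.0; (0.1, 40) 820 228.0; (0.1, 80) 872 234.0; 
(0.2, -120) 0 -; (0.2, -80) 0 -; (0.2, -40) 11 248.0; (0.2, 0) 1521 201.0; (0.2, 40) 2595 227.0; (0.2, 80) 1909 234.0;
```

The pot begins at tray x of about 228 and its handle at about 201, and the drawn-out front will only reach about 185. I'll draw the tongs out along their own axis.

Request:
{"method": "jog_arm", "body": {
  "rows": [1,0.004,0,0,0,0,0,1,0.008,0,0,0,0,0,1,0.008,0,0,0,0,0,1,0.008,0,0,0,0,0,1,0.008,0,0,0,0,0,1,0.008,0,0,0,0,0,1,0.008,0,0,0,0,0,1,0.004,0,0,0,0,0,1,0,0,0,0,0,0]
}}

```text
time: 7.65
ee_pos: [0.5629, -0.2839, 0.0788]
ee_rot: [[0.629, 0.746, 0.219], [0.705, -0.666, 0.245], [0.329, 0.0, -0.944]]
wrist_force: [-0.8, -0.6, -1.4]
finger_gap: 0.034
gripper_force: 59.8
```

Request:
{"method": "jog_arm", "body": {
  "rows": [1,0.004,0,0,0,0,0,1,0.008,0,0,0,0,0,1,0.008,0,0,0,0,0,1,0.008,0,0,0,0,0,1,0.008,0,0,0,0,0,1,0.008,0,0,0,0,0,1,0.008,0,0,0,0,0,1,0.004,0,0,0,0,0,1,0,0,0,0,0,0]
}}

```text
time: 8.55
ee_pos: [0.5981, -0.2444, 0.0973]
ee_rot: [[0.629, 0.746, 0.219], [0.705, -0.666, 0.245], [0.329, 0.0, -0.944]]
wrist_force: [0.2, -0.4, -0.8]
finger_gap: 0.0339
gripper_force: 59.8
```

Run:
```python
from h import *
c=cam('scene')
s=arm.read_state();z=np.load('tray.npz')
p=s['ee_pos'];R=s['ee_rot']
for o in([-.155,0,.003],[-.155,0,-.0165],[.044,0,0]):
    q=p+R@np.array(o); print(((q[:2]-z['t'])@z['R']*1000).round(1),q[2].round(4))
save(c,'sc3.png')
```

```text
[-9.3  4.8] 0.0432
[-15.7   5.2] 0.0617
[177.3  -7.1] 0.1115
```

View pics/sc3.png

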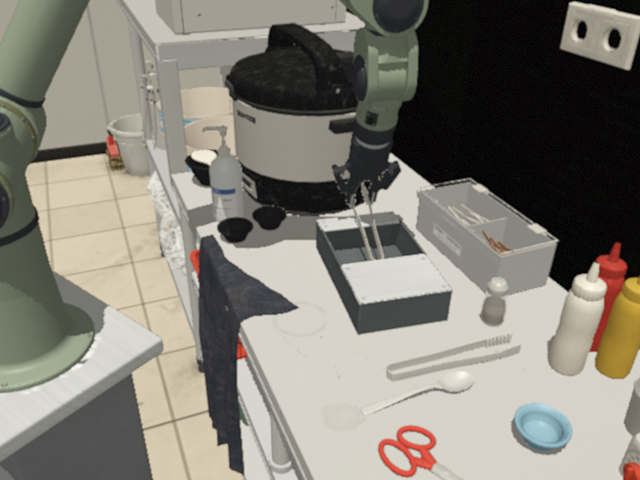

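The scene view shows the back end at about (375,262), now inside the opening and clear of the deep edge, with the bystanders untouched. I'll raise the tongs straight up, then move away from the pot and level them.

Request:
{"method": "jog_arm", "body": {
  "rows": [1,0.002,0,-0.0057,0,0,0,1,0.004,0,-0.0113,0,0,0,1,0.004,0,-0.0113,0,0,0,1,0.004,0,-0.0113,0,0,0,1,0.001,0,-0.0123,0,0,0,1,-0.003,0,-0.014,0,0,0,1,-0.003,0,-0.014,0,0,0,1,-0.003,0,-0.014,0,0,0,1,-0.003,0,-0.014,0,0,0,1,0,0,0,0,0,0]
}}

```text
time: 9.6
ee_pos: [0.5761, -0.2712, 0.2023]
ee_rot: [[0.63, 0.744, 0.222], [0.704, -0.668, 0.243], [0.329, 0.003, -0.944]]
wrist_force: [-1.0, 0.0, -0.7]
finger_gap: 0.0339
gripper_force: 59.9
```

Request:
{"method": "jog_arm", "body": {
  "rows": [1,-0.003,0,-0.004,0,-2.4,0,1,-0.003,0,-0.004,0,-2.4,0,1,-0.003,0,-0.004,0,-2.4,0,1,-0.003,0,-0.004,0,-2.4,0,1,-0.003,0,-0.002,0,-2.4,0,1,-0.002,0,0,0,-2.4,0,1,-0.001,0,0,0,-2.4,0,1,0,0,0,0,-2.4,0,1,0,0,0,0,0,0,1,0,0,0,0,0,0]
}}

```text
time: 10.6
ee_pos: [0.5611, -0.2854, 0.2127]
ee_rot: [[0.666, 0.746, -0.0], [0.746, -0.666, 0.001], [0.001, -0.001, -1.0]]
wrist_force: [-1.1, -0.5, -0.8]
finger_gap: 0.0335
gripper_force: 59.8
```

Request:
{"method": "jog_arm", "body": {
  "rows": [1,0,0,0,0,0,0,1,0,0,0,0,0,0,1,0,0,0,0,0,0,1,0,0,0,0,0,0,1,0,0,0,0,0,0]
}}

```text
time: 11.1
ee_pos: [0.5611, -0.2859, 0.2132]
ee_rot: [[0.667, 0.745, 0.0], [0.745, -0.667, 0.0], [0.0, 0.0, -1.0]]
wrist_force: [-0.3, 0.3, -1.1]
finger_gap: 0.0338
gripper_force: 59.8
```

Run:
```python
from h import *
c=cam('scene');save(c,'sc4.png')
w=cam('wrist');s=arm.read_state()
for n,d in(('w',w),('s',c)):
  Pw=pts(d);P=(Pw-s['ee_pos'])@s['ee_rot']*1000
  m=(d['depth']>0)&(abs(P[...,1])<20)&(P[...,2]<8)&(P[...,2]>-25)&(P[...,0]>-175)&(P[...,0]<60)&(abs(P[...,0])>17)
  for a in range(-170,60,20):
    k=m&(P[...,0]>a)&(P[...,0]<a+20)
    if k.sum()>3: print(n,a,k.sum(),np.percentile(Pw[k][:,2],[3,97]).round(4))
print(s['qd'].round(4),s['ee_rot'].round(3))
```

```text
w -70 52 [0.2094 0.2159]
w -50 543 [0.2107 0.2267]
w -30 416 [0.2111 0.2267]
w 10 837 [0.2129 0.2293]
w 30 734 [0.2122 0.2298]
s -170 113 [0.2087 0.224 ]
s -150 58 [0.2091 0.2247]
s -130 74 [0.2093 0.2246]
s -110 71 [0.2091 0.2255]
s -90 68 [0.2099 0.226 ]
s -70 60 [0.2106 0.2257]
s -50 58 [0.2114 0.2264]
s -30 40 [0.211  0.2265]
s 10 23 [0.2115 0.2288]
s 30 23 [0.2115 0.229 ]
[ 0.0007 -0.0003 -0.0008 -0.0009  0.0008 -0.0012] [[ 0.666  0.746  0.   ]
 [ 0.746 -0.666  0.   ]
 [ 0.     0.    -1.   ]]
```

View pics/sc4.png

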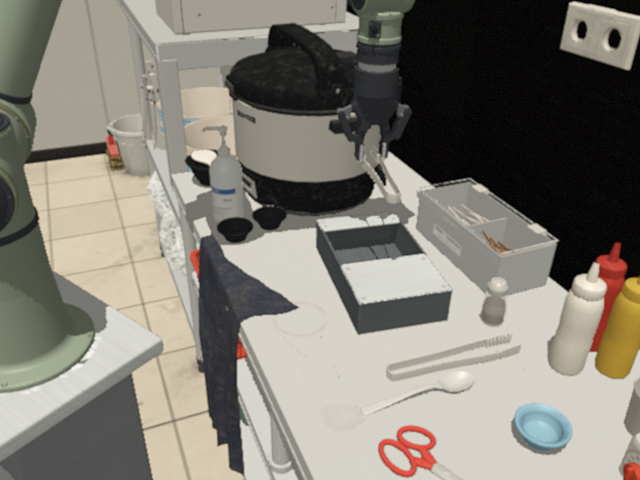

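The final view shows the tongs in the gripper, from about (365,155) to (395,198). They are level within about 1.5°, at z of about 0.21 (14 cm above the covers), and still. The tray is empty and the bystanders have not moved.

```bash
python3 -c "
from station import arm
print(arm.job_done())"
```

```text
the job is handed in; nothing more can be done
None
```

The tongs are out of the tray and held still and about level (within 1.5°), roughly 14 cm above the covers, with nothing else on the worktop disturbed; the job was handed in at about 11 s.

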